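# Put the class tablet away in the filing drawer

### The arm

A 6-joint arm with a two-finger parallel gripper is mounted at the origin on the work surface. World frame = base frame: x ahead of the robot, y to its left, z up, the work surface at z = 0. Lengths are in m, angles in degrees, forces in N, time in s.
With the tool pointing down it reaches from about 0.425 to 0.95 m from the base axis. Payload 14.7 kg.
Tool frame: the origin (TCP) lies between the finger pads; the fingertips stand 25 mm ahead of it and the grasp point (between the pads) lies 6 mm ahead of it; z points along the fingers, y is the line along which they close (so a half turn about z gives the same grasp; the last joint's range is limited). The gripper opens to 85 mm and grips with 20 to 120 N. Pads are 22 mm wide; open, the fingers measure 114 mm over their backs; the gripper's body (76 mm by 85 mm) begins 54 mm behind the grasp point. The pads swing forward as they close: fully open they stand 13 mm farther back than shut.
Start: joints at [71.585, 27.513, 91.461, -0, 61.026, -2.67], TCP at [0.176, 0.626, 0.256] pointing down, gripper open.
Joint ranges: [-157.49, 157.49], [-46.99, 117.5], [13.45, 153.17], [-89.5, 269.5], [5.16, 153.95], [-167.48, 167.48]. Speed limits (degrees/s): [108.29, 108.29, 136.94, 172.46, 172.46, 172.46].

### API

Orientations are given as [roll, pitch, yaw] about the fixed x, y, z axes, in that order (R = Rz(yaw) Ry(pitch) Rx(roll)).
In Python, from rig import r gives the robot as it stands. Calls block until the motion is done:
- r.movep(position, orientation): joint-space move of the TCP to a pose.
- r.move_linear(position, velocity=0.15, frame=None): straight line of the TCP; frame=None keeps the orientation; velocity is the mean speed in m/s.
- r.move_j(angles): joint-space move.
- r.gripper_to(opening): finger opening in m; the grip force is fixed at half the most; returns when the fingers have stopped.
- r.dwell(seconds).
- r.solve_ik(position, orientation): joint angles nearest the present ones, or None.
- r.get_state(): the state.
- r.snapshot(name): name is "side" or "top" or "wrist"; returns a dict with "img" (420x560x3 uint8, red, green, blue), "fx", "fy", "cx", "cy" (pixels), "origin" and "orientation" of the camera in the world. Camera axes: x right, y down, z forward; pixel columns grow to the right and rows downward; lengths in m; the calibration is good to about 2 mm. A picture is of the moment at which its call begins. There is no depth.
A pose or a line that the arm cannot do raises r.MotionError and nothing moves.
- r.close_job(): hands the job in; it is judged then, once.
The state is a dict: "time": time; "joints": joint angles; "dq": joint speeds; "tau": joint torques, N m; "ee_pos": TCP position; "tool_rot": TCP orientation; "force": force on the tool from outside, world axes, zero at the start; "ft_torque": the same for the moment, N m; "width": finger opening in m; "finger_force": force on a finger pad.
Only numpy, scipy, OpenCV 4.12 (cv2) and the standard library are available. Lean on these libraries where they do the work, as an engineer would, in place of code of your own. Each camera call takes 0.05 s, during which the arm holds its last target. There are 200 camera calls.

### The job

Put the tablet away: first pull the cabinet drawer out to its stop, then slide the tablet (the largest of the three devices) straight up out of the slotted rack and lower it, on its long edge as it stood, into the narrow bay between the two dividers of the drawer. Set it down rather than dropping it, let go of it, and then push the drawer fully shut. Leave the two phones standing where they are in the rack.

Things in the scene. Friction and masses are not known exactly. Their poses are not given: they have to be found in the camera images.
- drawer (a joint): Only drawer of a low wooden cabinet fixed on the bench, 260 deep (x) x 280 wide (y) x 177 mm high, its front facing its own -x, roughly towards the robot. Value: how far out in m, 0 fully shut, 0.155 at its stop; slides along the cabinet's -x with light friction; may start a little ajar. Drawer side walls reach 106 mm, its grey front 163 mm above the bench; the front is 15 mm thick.
- drawer_handle (a point): Middle of the drawer's steel bar handle: a horizontal bar 11 mm thick, 120 mm long along the cabinet's y, 144 mm above the bench, its axis 35 mm in front of the drawer's front face (clear gap behind the bar 29 mm). Moves with the drawer; axes as the cabinet's.
- drawer_bay (a point): Centre of the bay's floor, 22 mm above the bench; moves with the drawer, axes as the cabinet's. The bay is 24 mm wide (x) and 238 mm long (y) between two plywood dividers 6 mm thick, 50 mm high; its centre is 75 mm behind the inside of the drawer front and, drawer at its stop, 80 mm in front of the cabinet's top board. Headroom in the cabinet: 143 mm above the bay floor.
- rack: Grey slotted rack fixed on the bench, 180 (x) x 130 (y) x 57 (z) mm; origin at the centre of its underside. Three slots run along its y, open at both ends, at x = -55, 0 and +55 mm, each 13 mm wide and 45 mm deep (floor 12 mm above the bench). Each holds one device standing on its long edge, in any order.
- tablet: The tablet, aluminium with a black screen: 9 (x, thickness) x 200 (y) x 125 (z, up) mm, about 0.3 kg, standing on its long edge in a rack slot; origin at the centre of its lower edge. The tallest and longest device in the rack.
- phone_a: A phone, 9 (x, thickness) x 150 (y) x 75 (z, up) mm, about 0.18 kg, standing on its long edge in a rack slot; origin at the centre of its lower edge.
- phone_b: A second phone, the same as phone_a, in another slot.
Not all that is in view belongs to the job. What is shaped like the phone_a but yellow is not meant.

How it is judged (in metres and radians):
On the way, in this order (a step that is already met when the one before it is completed fails the run):
1. the drawer is pulled out to its stop (0.145 m or more) (value of joint drawer above 0.145 m), for 0.2 s.
2. the tablet is out of the rack: its lower edge is above the rack's top, both phones still standing in place (z of tablet in the frame of rack above 0.06 m and distance of each of phone_a, phone_b from where it was at the start of the episode below 0.025 m and angle between each of phone_a, phone_b's own z axis and vertical below 0.3 rad), for 0.1 s.
3. the tablet stands released in the drawer's bay, at rest, the drawer still open by 0.10 m or more (x of tablet in the frame of drawer_bay between -0.012 and 0.012 m and y of tablet in the frame of drawer_bay between -0.03 and 0.03 m and z of tablet in the frame of drawer_bay below 0.008 m and angle between tablet's own z axis and vertical below 0.4 rad and contact force between the fingers and tablet below 0.1 N and linear speed of tablet below 0.03 m/s and value of joint drawer above 0.1 m), for 0.2 s.
At the end, for the whole second after the job is handed in: Drawer shut within 6 mm; tablet on its long edge in the bay (edge within 8 mm of the floor, 12 mm of the centre line, 30 mm of the middle, leaning under 0.4 rad), released, at rest; both phones upright (under 0.3 rad) within 25 mm of where they started (value of joint drawer below 0.006 m and x of tablet in the frame of drawer_bay between -0.012 and 0.012 m and y of tablet in the frame of drawer_bay between -0.03 and 0.03 m and z of tablet in the frame of drawer_bay below 0.008 m and angle between tablet's own z axis and vertical below 0.4 rad and distance of each of phone_a, phone_b from where it was at the start of the episode below 0.025 m and angle between each of phone_a, phone_b's own z axis and vertical below 0.3 rad and contact force between the fingers and tablet below 0.1 N and linear speed of tablet below 0.02 m/s); the robot touches nothing.
It fails at once if a phone is pulled out, pushed away or tipped (moved over 40 mm) (distance of any of phone_a, phone_b from where it was at the start of the episode above 0.04 m).
It fails at once if the tablet is dropped (moves faster than 0.7 m/s while the fingers do not touch it) (linear speed of tablet above 0.7 m/s and contact force between the fingers and tablet below 0.05 N).
It also fails if it takes over 70 s, if anything falls off the work surface, if the arm or the gripper's body presses on something with over 40 N, if the wrist force passes 120 N, or if a joint passes its speed limit or range.

## Working session

There is one attempt and no reset: what is moved stays moved. The work goes in short steps, each a Python script; the robot and the scene stay as the last script left them, time stands still between calls to the robot, and variables do not carry over. Pictures are saved under pics/ and viewed, at most 10 in all, crops included, and the job is handed in when it is done.

```bash
mkdir -p pics; ls
python3 - <<'E'
from rig import r
import cv2,json
for n in("top","side"):
    s=r.snapshot(n); cv2.imwrite(f"pics/{n}0.png",s["img"][:,:,::-1]); 
    print({k:v for k,v in s.items() if k!="img"})
s=r.get_state();print(s["time"],s["tool_rot"],s["width"])
E
```

```text
pics
{'fx': 398.216472622193, 'fy': 398.216472622193, 'cx': 275.1504396825253, 'cy': 198.0935284633622, 'origin': array([ 0.38474961, -0.13580754,  1.11942424]), 'orientation': array([-1.70653668e+02,  5.56020962e-02, -8.98762413e+01])}
{'fx': 446.76279643058774, 'fy': 446.76279643058774, 'cx': 280.392456757089, 'cy': 209.88088153100503, 'origin': array([-0.14952659, -0.7348309 ,  0.79003155]), 'orientation': array([-126.65452039,   -0.41147859,  -50.06602129])}
0.1 [-1.79937854e+02 -3.09811785e-03  1.64255409e+02] 0.08570711629635652
```

View pics/top0.png

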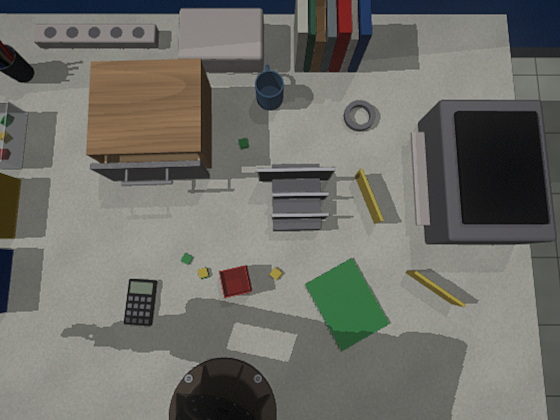

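View pics/side0.png

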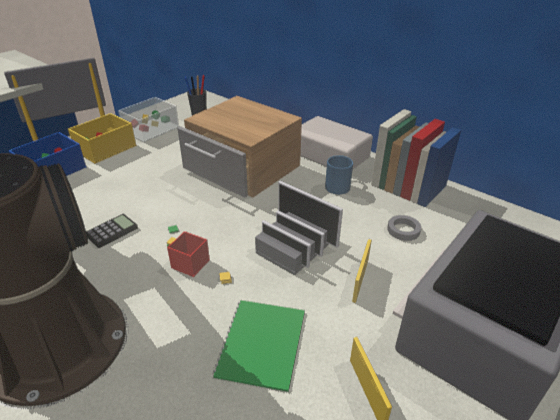

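The top view shows the cabinet at about (150,120) with its handle at (147,183), and the rack at about (300,198). There are three devices in the rack: tablet (290,172), phone (300,194) and phone (300,215). The tablet is the longest and tallest, in the farthest slot. The yellow bars at (370,195) and (435,287) lie outside the rack and aren't meant. I'll confirm in an enlarged crop.

Run:
```python
import cv2
a=cv2.imread("pics/top0.png")[50:240,80:345]; cv2.imwrite("pics/topc.png",cv2.resize(a,None,fx=3,fy=3,interpolation=cv2.INTER_CUBIC))
a=cv2.imread("pics/side0.png")[95:280,170:350]; cv2.imwrite("pics/sidec.png",cv2.resize(a,None,fx=3.2,fy=3.2,interpolation=cv2.INTER_CUBIC))
```

```text
(no output)
```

View pics/topc.png

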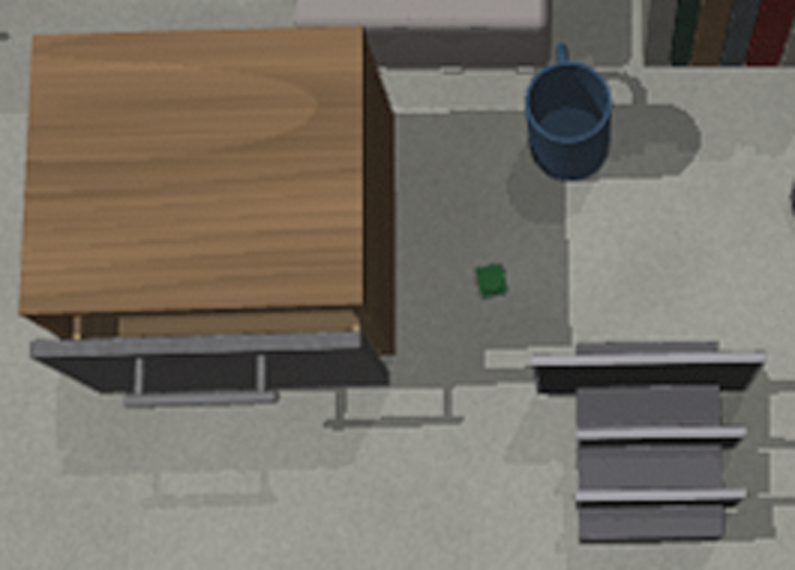

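View pics/sidec.png

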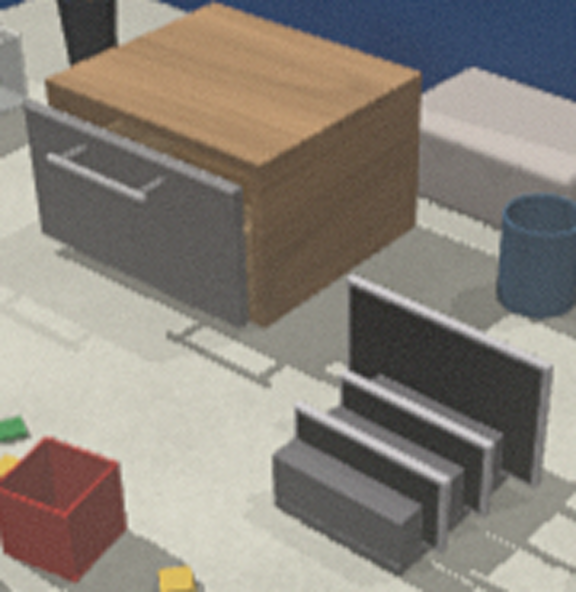

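```bash
cat > h.py <<'E'
import numpy as np
from scipy.spatial.transform import Rotation as R
from rig import r
def px2w(s,uv,z):
    d=R.from_euler('xyz',s["orientation"],degrees=True).apply([(uv[0]-s["cx"])/s["fx"],(uv[1]-s["cy"])/s["fy"],1])
    o=np.array(s["origin"]); return o+d*(z-o[2])/d[2]
E
python3 - <<'E'
from h import *
np.set_printoptions(precision=4,suppress=True)
t=r.snapshot("top"); s=r.snapshot("side")
def T(u,v,z): return px2w(t,(u/3+80-.33,v/3+50-.33),z)
def S(u,v,z): return px2w(s,(u/3.2+170-.33,v/3.2+95-.33),z)
def show(n,f,a,b,z):
    p,q=f(*a,z),f(*b,z); d=q-p
    print(n,p[:2],q[:2],"mid",(p+q)[:2]/2,"len",np.hypot(*d[:2]).round(4),"ang",np.degrees(np.arctan2(d[1],d[0])).round(2))
show("cab front",T,(22,313),(362,304),.177)
show("cab back",T,(33,36),(362,27),.177)
show("cab right",T,(362,304),(362,27),.177)
show("handle",T,(126,401),(276,397),.144)
show("tablet",T,(531,359),(764,357),.137)
show("ph1",T,(577,436),(745,433),.087)
show("ph2",T,(577,498),(745,493),.087)
show("S cab front",S,(48,81),(260,164),.177)
show("S cab right",S,(260,164),(420,73),.177)
show("S handle",S,(50,158),(143,195),.144)
show("S front top",S,(27,101),(242,187),.163)
show("S tablet",S,(350,280),(550,369),.137)
show("S ph1",S,(343,377),(493,443),.087)
show("S ph2",S,(297,408),(449,483),.087)
print(r.get_state()["time"])
E
```

```text
cab front [0.6481 0.3255] [0.6562 0.0487] mid [0.6522 0.1871] len 0.2769 ang -88.32
cab back [0.8905 0.3353] [0.8992 0.0567] mid [0.8948 0.196 ] len 0.2788 ang -88.22
cab right [0.6562 0.0487] [0.8992 0.0567] mid [0.7777 0.0527] len 0.2431 ang 1.87
handle [0.5819 0.2491] [0.5855 0.1242] mid [0.5837 0.1866] len 0.1249 ang -88.33
tablet [ 0.6201 -0.0876] [ 0.6222 -0.2841] mid [ 0.6211 -0.1859] len 0.1966 ang -89.39
ph1 [ 0.5629 -0.1261] [ 0.5659 -0.2735] mid [ 0.5644 -0.1998] len 0.1474 ang -88.85
ph2 [ 0.5082 -0.1263] [ 0.5129 -0.2725] mid [ 0.5105 -0.1994] len 0.1462 ang -88.17
S cab front [0.6524 0.3226] [0.6642 0.0499] mid [0.6583 0.1863] len 0.273 ang -87.52
S cab right [0.6642 0.0499] [0.9055 0.0574] mid [0.7849 0.0536] len 0.2415 ang 1.77
S handle [0.5878 0.2498] [0.5967 0.1326] mid [0.5923 0.1912] len 0.1176 ang -85.69
S front top [0.6279 0.3276] [0.6415 0.0511] mid [0.6347 0.1894] len 0.2769 ang -87.19
S tablet [ 0.6191 -0.0928] [ 0.6234 -0.2894] mid [ 0.6213 -0.1911] len 0.1967 ang -88.75
S ph1 [ 0.5634 -0.1325] [ 0.574  -0.2752] mid [ 0.5687 -0.2038] len 0.143 ang -85.76
S ph2 [ 0.5085 -0.1312] [ 0.5146 -0.2774] mid [ 0.5116 -0.2043] len 0.1463 ang -87.6
0.2
```

Confirmed: the tablet is the tall, long plate in the rear slot (crop (531,359)–(764,357), measured length 197 mm against 200). The two shorter plates are the phones (147 mm against 150). Cabinet yaw is about 1.8°, and the drawer is ajar by about 17 mm. Next I'll go above the handle and check with the wrist camera.

Run:
```python
from h import *
import cv2
print(r.solve_ik([.587,.187,.27],[180,0,91.8]), r.solve_ik([.44,.182,.15],[180,0,91.8]))
r.movep([.587,.187,.27],[180,0,91.8])
r.gripper_to(.028)
s=r.snapshot("wrist"); cv2.imwrite("pics/w1.png",s["img"][:,:,::-1])
import pickle; pickle.dump(s,open("w1.pkl","wb"))
print(r.get_state()["time"],r.get_state()["ee_pos"],r.get_state()["width"],s["origin"],s["orientation"])
```

```text
[ 1.48511506e+01  2.40380759e+01  9.52515834e+01 -2.54444375e-14
  6.07103407e+01  1.30511506e+01] [ 1.88233024e+01  2.25830298e+01  1.19760698e+02 -2.54444375e-14
  3.76562720e+01  1.70233024e+01]
2.9833 [0.58701722 0.18696084 0.26998141] 0.02791661498371572 [0.58440276 0.27066502 0.38723952] [ 1.61332583e+02 -3.63042453e-02  1.82065158e+00]
```

View pics/w1.png

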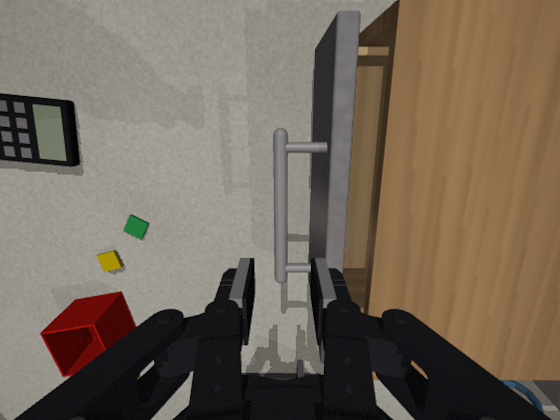

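The wrist view shows the bar from (281,132) to (281,279), the drawer front's top strip from (338–359,12) to (328–345,265), and the cabinet board's front edge from (399,0) to (383,200).

Run:
```python
from h import *
import pickle; s=pickle.load(open("w1.pkl","rb"))
for n,u,z in [("bar",(281,132),.144),("bar",(281,279),.144),("frontedge",(338,15),.163),("frontedge",(326,265),.163),("back",(359,15),.163),("back",(345,265),.163),("board",(399,0),.177),("board",(383,200),.177)]: print(n,px2w(s,u,z).round(4))
```

```text
bar [0.5843 0.2489 0.144 ]
bar [0.5881 0.1246 0.144 ]
frontedge [0.6172 0.3218 0.163 ]
frontedge [0.6228 0.1497 0.163 ]
back [0.6301 0.3222 0.163 ]
back [0.6378 0.1502 0.163 ]
board [0.6492 0.3272 0.177 ]
board [0.6558 0.2085 0.177 ]
```

```bash
cat >> h.py <<'E'
cx=np.array([np.cos(np.radians(1.8)),np.sin(np.radians(1.8)),0])
np.set_printoptions(precision=4,suppress=True)
def st(m=""):
    s=r.get_state(); print(m,round(s["time"],2),s["ee_pos"],"F",np.round(s["force"],1),"w",round(s["width"],4),"ff",np.round(s["finger_force"],1)); return s
E
python3 - <<'E'
from h import *
b=np.array([.5865,.187,.150])
r.move_linear(b,velocity=.1); st("down")
r.gripper_to(0.0); s=st("grip")
p=np.array(s["ee_pos"])
r.move_linear(p-.125*cx,velocity=.1); st()
for d in np.arange(.129,.150,.002):
    r.move_linear(p-d*cx,velocity=.05); s=st(round(d,4))
    if abs(s["force"][0])>12: break
E
```

```text
down 4.33 [0.5869 0.1871 0.1506] F [-0.3  0.1  1. ] w 0.0284 ff 0.0
grip 4.64 [0.5869 0.1871 0.1507] F [-2.3 -0.4  6.9] w 0.0087 ff 58.5
 6.04 [0.4622 0.1831 0.1507] F [-1.4 -0.9  4.2] w 0.0088 ff 58.8
0.129 6.29 [0.4579 0.183  0.1507] F [-0.6 -0.6  3.8] w 0.0091 ff 59.3
0.131 6.54 [0.4558 0.1829 0.1507] F [ 0.6 -0.6  4.5] w 0.0089 ff 59.3
0.133 6.79 [0.4537 0.1829 0.1507] F [-0.6 -1.3  3.9] w 0.009 ff 59.4
0.135 7.04 [0.4517 0.1828 0.1507] F [-1.  -0.6  5.1] w 0.0091 ff 59.5
0.137 7.29 [0.4497 0.1827 0.1507] F [-0.8 -0.2  4.9] w 0.0088 ff 59.5
0.139 7.54 [0.4487 0.1827 0.1507] F [ 6.  -3.  -1.3] w 0.0092 ff 59.3
0.141 7.79 [0.4486 0.1828 0.1508] F [ 17.9  -5.4 -12.7] w 0.0094 ff 59.1
```

Run:
```python
from h import *
import cv2,pickle
p=np.array(r.get_state()["ee_pos"])
r.move_linear(p+.001*cx,velocity=.03)
r.gripper_to(.028); s=st("open")
p=np.array(s["ee_pos"]); r.move_linear([p[0],p[1],.27],velocity=.15)
s=r.snapshot("wrist"); a=s["img"]; pickle.dump(s,open("w2.pkl","wb"))
r.movep([.621,-.188,.27],[180,0,91.2]); st("above tablet")
s=r.snapshot("wrist"); pickle.dump(s,open("w3.pkl","wb"))
b=np.hstack([cv2.resize(a,(400,300),interpolation=cv2.INTER_AREA),cv2.resize(s["img"],(400,300),interpolation=cv2.INTER_AREA)])
cv2.imwrite("pics/w23.png",b[:,:,::-1])
```

```text
open 8.39 [0.4493 0.1829 0.1508] F [ 0.4  0.3 -0.6] w 0.0282 ff 0.0
above tablet 10.89 [ 0.6209 -0.1868  0.27  ] F [ 0.1  0.6 -0.2] w 0.0282 ff 0.0
```

View pics/w23.png

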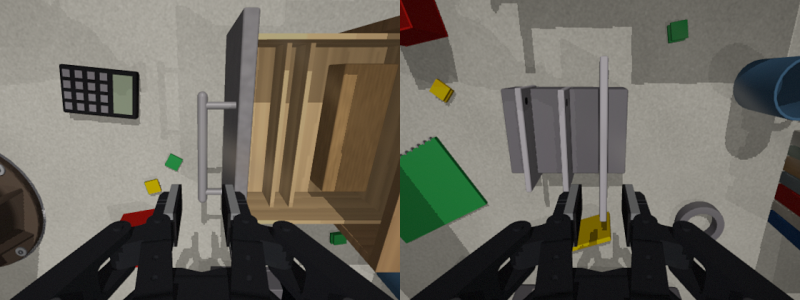

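Left half: the drawer is fully out, with the bay's dividers at about x=270 and 290 (v 40–205). Right half: the tablet's top edge runs from (604,58) to (604,225), with the phones at x≈520 and 565. I'll enlarge both.

Run:
```python
import pickle,cv2,numpy as np
a=pickle.load(open("w2.pkl","rb"))["img"][30:320,330:460]; b=pickle.load(open("w3.pkl","rb"))["img"][60:350,220:350]
f=lambda x:cv2.resize(x,None,fx=2,fy=2,interpolation=cv2.INTER_CUBIC)
cv2.imwrite("pics/c23.png",np.hstack([f(a),f(b)])[:,:,::-1])
```

```text
(no output)
```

View pics/c23.png

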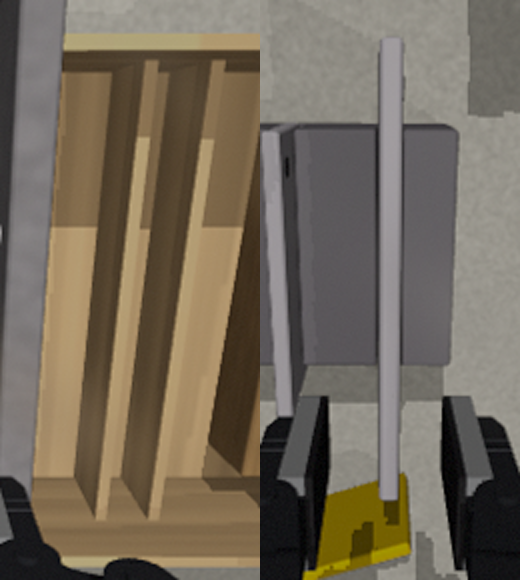

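Run:
```python
from h import *
import pickle
a=pickle.load(open("w2.pkl","rb"));b=pickle.load(open("w3.pkl","rb"))
A=lambda u,v,z:px2w(a,(u/2+330,v/2+30),z)
B=lambda u,v,z:px2w(b,((u-260)/2+220,v/2+60),z)
for q in [(151,60),(102,518),(217,60),(154,518)]: print("div",A(*q,.072))
print("bay mid",sum(A(*q,.072) for q in [(151,60),(102,518),(217,60),(154,518)])/4)
p,q=B(391,39,.137),B(389,499,.137); print("tab",p,q,(p+q)/2,np.hypot(*(q-p)[:2]),np.degrees(np.arctan2(*(q-p)[1::-1])))
```

```text
div [0.5556 0.3047 0.072 ]
div [0.5646 0.0682 0.072 ]
div [0.5852 0.3056 0.072 ]
div [0.5941 0.0691 0.072 ]
bay mid [0.5749 0.1869 0.072 ]
tab [ 0.6213 -0.0881  0.137 ] [ 0.6254 -0.2853  0.137 ] [ 0.6234 -0.1867  0.137 ] 0.19723097468965461 -88.80736078444772
```

Spacing is 30 mm as it should be, and the bay centre agrees with the handle-based value to 1 mm. Next: grasp and lift.

Run:
```python
from h import *
import cv2,pickle
print(r.solve_ik([.574,.187,.32],[180,0,91.9]) is not None)
r.movep([.6228,-.187,.20],[180,0,91.15])
r.move_linear([.6228,-.187,.118],velocity=.1); st("down")
r.gripper_to(0.0); st("grip")
r.move_linear([.6228,-.187,.20],velocity=.08); st("lift")
r.move_linear([.6228,-.187,.325],velocity=.12); st("lift")
s=r.snapshot("side"); pickle.dump(s,open("s4.pkl","wb")); cv2.imwrite("pics/s4.png",s["img"][:,:,::-1])
```

```text
True
down 12.29 [ 0.6232 -0.1872  0.1187] F [ 0.1  0.1 -0.1] w 0.0278 ff 0.0
grip 12.59 [ 0.6232 -0.1871  0.1188] F [-1.3  0.   6.9] w 0.0082 ff 59.6
lift 13.77 [ 0.6225 -0.1869  0.1994] F [ 0.7  0.7 -3.4] w 0.0084 ff 58.3
lift 14.96 [ 0.6224 -0.1869  0.3241] F [-0.2 -0.3 -4. ] w 0.0086 ff 58.3
```

View pics/s4.png

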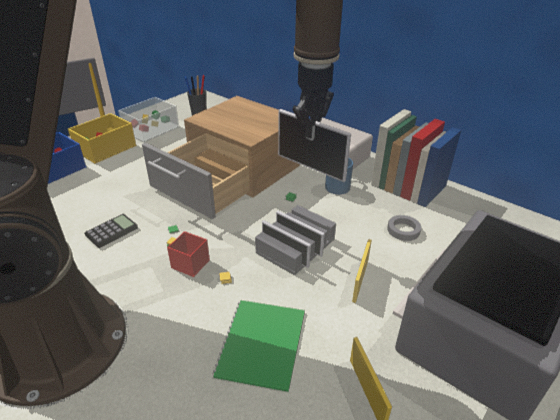

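The side view shows the tablet hanging level in the gripper at (313,145), with both phones still in the rack at (285,237) and (303,225). Next: carry it over and lower it with force monitoring.

Run:
```python
from h import *
import cv2,pickle
x,y=.5743,.1866
r.movep([x,y,.325],[180,0,91.9]); st("over")
r.move_linear([x,y,.19],velocity=.12); st()
f0=np.array(r.get_state()["force"])
for z in [.175,.160,.145,.138,.135,.133,.131,.130,.129,.128,.127,.126]:
    r.move_linear([x,y,z],velocity=.06); s=st(z)
    if s["force"][2]-f0[2]>4 or np.hypot(*(np.array(s["force"])-f0)[:2])>6: break
```

```text
over 16.42 [0.5747 0.1857 0.325 ] F [ 0.9 -0.5 -3.8] w 0.0081 ff 58.3
 17.69 [0.5748 0.1867 0.1907] F [ 0.5  0.1 -4. ] w 0.0081 ff 58.3
0.175 18.09 [0.574  0.1865 0.1745] F [-0.2 -0.3 -3.4] w 0.0087 ff 58.3
0.16 18.49 [0.574  0.1865 0.1595] F [ 0.1  0.3 -3.1] w 0.0082 ff 58.3
0.145 18.89 [0.574  0.1865 0.1445] F [ 0.7 -0.5 -4. ] w 0.0079 ff 58.3
0.138 19.16 [0.5741 0.1865 0.1376] F [ 0. -0. -3.] w 0.0085 ff 58.3
0.135 19.41 [0.5742 0.1866 0.1349] F [ 0.  -0.2 -3.5] w 0.0079 ff 58.3
0.133 19.66 [0.5742 0.1866 0.1329] F [-0.7 -1.  -3.9] w 0.0082 ff 58.3
0.131 19.91 [0.5742 0.1866 0.1309] F [-0.3  0.1 -3.7] w 0.0082 ff 58.3
0.13 20.16 [0.5743 0.1866 0.13  ] F [-0.6  0.1 -2.6] w 0.0088 ff 58.3
0.129 20.41 [0.5743 0.1866 0.129 ] F [ 0.3 -1.6 -3.4] w 0.0084 ff 58.3
0.128 20.66 [0.5751 0.1867 0.1288] F [-0.6 -2.6  7.3] w 0.0084 ff 60.0
```

Run:
```python
from h import *
import cv2
r.gripper_to(.026); st("open")
r.gripper_to(.07); s=st("wide"); p=np.array(s["ee_pos"])
r.dwell(.4)
r.move_linear([p[0],p[1],.30],velocity=.12); st("up")
s=r.snapshot("top"); a=s["img"][50:240,80:345]
cv2.imwrite("pics/t5.png",cv2.resize(a,None,fx=3,fy=3,interpolation=cv2.INTER_CUBIC)[:,:,::-1])
```

```text
open 20.98 [0.5743 0.1866 0.128 ] F [ 0.5 -0.1  0.6] w 0.0262 ff 0.0
wide 21.47 [0.5743 0.1866 0.128 ] F [-0.2  0.  -0.1] w 0.0701 ff 0.0
up 23.45 [0.5739 0.1865 0.2993] F [-0.5 -1.  -0.5] w 0.0702 ff 0.0
```

View pics/t5.png

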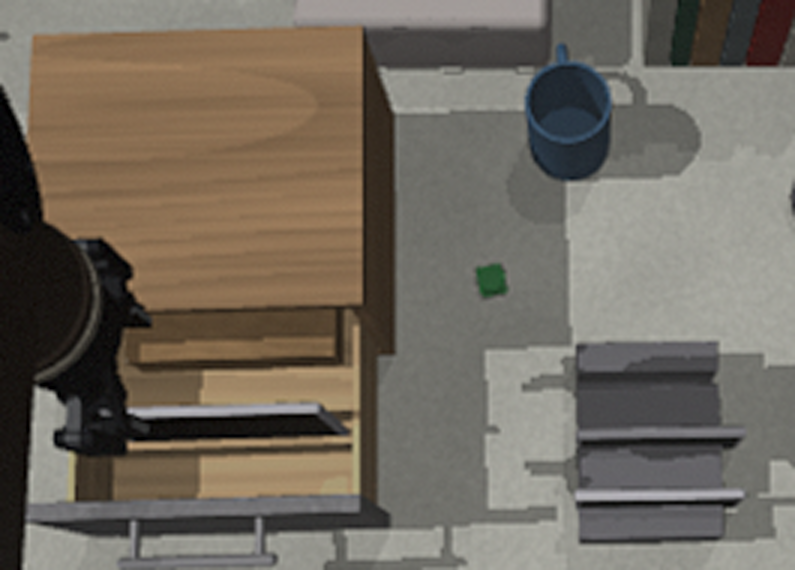

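The top view shows the tablet standing in the bay between the dividers, its top edge ending at crop (318,408). Both phones are unmoved in the rack, at (660,435) and (660,496). Next: regrip the handle and push it slowly shut.

Run:
```python
from h import *
t=r.snapshot("top"); print("tab right end",px2w(t,(318/3+79.67,408/3+49.67),.147))
r.movep([.4492,.1828,.27],[180,0,91.8])
r.gripper_to(.028)
r.move_linear([.4492,.1828,.150],velocity=.12); st("down")
r.gripper_to(0.0); s=st("grip"); p=np.array(s["ee_pos"])
r.move_linear(p+.146*cx,velocity=.05); st("pushed")
for d in np.arange(.149,.168,.002):
    r.move_linear(p+d*cx,velocity=.03); s=st(round(d,4))
    if s["force"][0]<-10: break
```

```text
tab right end [0.5757 0.0882 0.147 ]
down 25.75 [0.4495 0.1829 0.1505] F [ 1.2 -0.1  0.2] w 0.0276 ff 0.0
grip 26.06 [0.4497 0.183  0.1508] F [-0.1  0.2  5.3] w 0.0089 ff 58.5
pushed 29.14 [0.5957 0.1876 0.1508] F [0.  1.6 4.4] w 0.0089 ff 58.5
0.149 29.39 [0.5989 0.1877 0.1508] F [1.7 0.1 3.9] w 0.0089 ff 58.8
0.151 29.64 [0.6008 0.1877 0.1508] F [0.7 0.7 3.4] w 0.0089 ff 58.9
0.153 29.89 [0.6027 0.1878 0.1508] F [1.4 0.4 4.4] w 0.0085 ff 58.9
0.155 30.14 [0.6038 0.1878 0.1508] F [-5.7  1.3  8.3] w 0.0088 ff 59.8
0.157 30.39 [0.6039 0.1878 0.1507] F [-16.9   1.9  19.1] w 0.0087 ff 60.8
```

Run:
```python
from h import *
import cv2
r.move_linear([.6039,.1878,.150],velocity=.03); st()
r.gripper_to(.028); s=st("open"); p=np.array(s["ee_pos"])
r.move_linear([p[0],p[1],.27],velocity=.12)
r.movep([.45,.30,.30],[180,0,91.8]); r.dwell(.5); st("clear")
s=r.snapshot("side"); a=s["img"][80:290,150:360]
cv2.imwrite("pics/s6.png",cv2.resize(a,None,fx=2.8,fy=2.8,interpolation=cv2.INTER_CUBIC)[:,:,::-1])
```

```text
30.64 [0.6037 0.1878 0.1507] F [-4.3  0.3 15.8] w 0.009 ff 60.5
open 30.97 [0.6037 0.1877 0.1497] F [-0.5  0.5 -0.5] w 0.0281 ff 0.0
clear 33.41 [0.4502 0.2998 0.2999] F [ 0.3 -0.5 -0.1] w 0.0279 ff 0.0
```

View pics/s6.png

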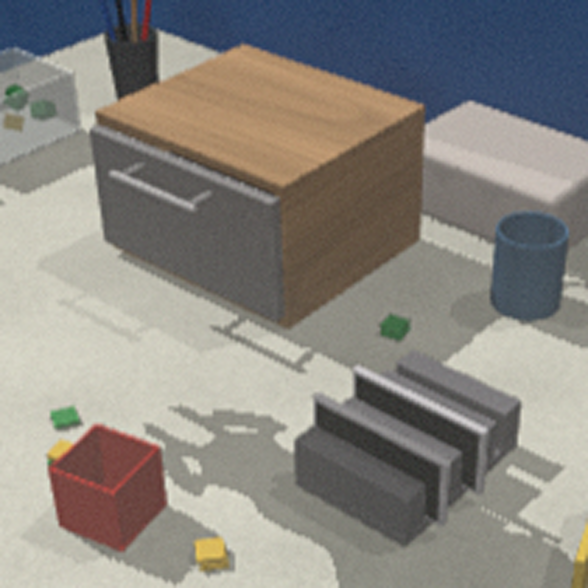

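The drawer front sits flush with the cabinet at (190,220). Both phones stand in the rack at (385,440) and (425,410), and the robot is clear of everything.

```bash
python3 -c "
from rig import r
print(r.close_job())"
```

```text
the job is handed in; nothing more can be done
None
```

The job is handed in: the tablet was set down standing in the drawer's bay and released, the drawer is pushed fully shut, and both phones are still in the rack; I couldn't see the tablet once the drawer closed, and the hand-in gave no verdict.

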